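# Set the rinsed rear cap and step-up ring out to dry

### The job

Set the two rinsed pieces out to dry: put the red rear lens cap upside down, mouth down, over the sprung drying peg and press it down past the leaf springs until its rim bears firmly on the peg's white collar (a push of about 20 N in all, never over 40), and drop the silver step-up ring into the white drying tray. Leave the other things on the bench where they are, and let go of everything at the end.

Things in the scene. Friction and masses are not known exactly. Their poses are not given: they have to be found in the camera images.
- cap: deep red plastic rear lens cap: round cup, 54 mm outside, 48 mm bore, 60 mm long, 56 mm deep inside, 60 g. Origin: outside centre of its closed end; z runs along its axis to the open mouth. It starts lying on the sloped support (narrower than the cap: fingers pass down both sides), mouth low and roughly towards the robot, axis 35 degrees off level.
- cap_rim (a point): centre of the cap's mouth, in the plane of its rim, 60 mm from the closed end
- support: fixed aluminium barrel support on a rail foot with a clamp and brass thumbscrew: a slope with two rubber rods (42 mm wide over all) and a 13 mm stop lip under the cap's mouth; foot 150 x 44 mm. Origin under its foot on the mat; the slope falls towards its own -x.
- peg: fixed drying peg: dark base 90 mm wide, 14 mm thick; white collar 62 mm wide, top at 26 mm; then a 38 mm core 48 mm higher, tapered over its top 12 mm. Three blue leaf springs start 31 mm above the collar and bulge to radius 25 mm 14 mm above it: the cap must be pushed over them (4 to 10 N) and sticks high if just let go. Origin under its base, z up.
- collar: the white collar of the peg, on which the cap's rim must rest all round. Origin at the centre of its top face, 26 mm above the peg's origin; z up
- ring: silver step-up filter ring lying flat on the mat: 52 mm outside, 42 mm inside diameter, 10 mm high, 30 g. Origin at the centre of its underside.
- tray: fixed white open drying tray, 130 x 130 mm outside, 32 mm high, walls and floor 4 to 5 mm thick. Origin under its centre, z up.
- lens: bystander: matte black cine prime lens standing upright, 84 mm diameter, 95 mm high; origin under its centre
- blower: bystander: orange rubber blower bulb with its nozzle up, 58 mm diameter, 95 mm high; origin under its centre
- loupe: bystander: chrome loupe on a clear foot, 44 mm diameter, 40 mm high; origin under its centre
- front_cap: bystander: black front lens cap lying flat, 80 mm diameter, 12 mm high; origin under its centre
- filter_case: bystander: grey square filter case, 110 x 110 x 18 mm; origin under its centre
- clamp: bystander: loose aluminium rail clamp with a brass thumbscrew on top, 70 x 50 x 36 mm; origin under its centre
There are look-alikes about, which are no part of the job. Of the things like the ring, leave any that is turquoise; of the rest the smaller one is meant.

How it is judged:
By the outcome, as a careful person would: the job done as asked, in the order asked, and still so for the second after the job is handed in, with the robot touching nothing.
It also fails if it takes over 54 s, if anything falls off the work surface, if the arm or the gripper's body presses on something with over 40 N, if the wrist force passes 120 N, or if a joint passes its speed limit or range.

### The arm

A 6-joint arm with a two-finger parallel gripper is mounted at the origin on the work surface. World frame = base frame: x ahead of the robot, y to its left, z up, the work surface at z = 0. Lengths are in m, angles in rad, forces in N, time in s.
With the tool pointing down it reaches from about 0.35 to 0.775 m from the base axis. Payload 5.5 kg.
Tool frame: the origin (TCP) lies between the finger pads; the fingertips stand 19 mm ahead of it and the grasp point (between the pads) is the TCP; z points along the fingers, y is the line along which they close (so a half turn about z gives the same grasp; the last joint's range is limited). The gripper opens to 85 mm and grips with 20 to 120 N. Pads are 22 mm wide; open, the fingers measure 114 mm over their backs; the gripper's body (76 mm by 85 mm) begins 54 mm behind the grasp point. The pads swing forward as they close: fully open they stand 13 mm farther back than shut.
Start: joints at [-1.476, 0.313, 0.046, 1.304, 0, 1.431], TCP at [0.134, -0.559, 0.25] pointing down, gripper open.
Joint ranges: [-2.76, 2.76], [-0.86, 1.69], [-1.03, 1.26], [-2.2, 2.34], [-1.47, 1.5], [-3.14, 3.14]. Speed limits (rad/s): [2.57, 2.57, 3.14, 3.14, 3.14, 3.14].

### API

Orientations are given as a unit quaternion [w, x, y, z].
In Python, from workcell import env gives the robot as it stands.
- The arm moves only by the shell command python3 -m pendant 'ROWS' [FORCE]. ROWS is JSON, a list of rows, each an object with "travel": the shift along the tool's x, y, z scaled (see below), a list of three; "rot": the turn, a rotation vector about the tool's x, y, z scaled (see below), a list of three; "fingers": the opening, from -1 (shut) to 1 (fully open). In form: [{"travel": [dx, dy, dz], "rot": [wx, wy, wz], "fingers": fingers}, ...]. A call has 1 to 10 rows; each row is the pose to reach, as a shift and turn from the pose commanded when the call began, along the tool's axes at that moment; what a row does not reach only later rows make up. The controller multiplies each number of a shift by 0.12 m and each number of a turn by 60 degrees. A row lasts 1/10 s, in which the tool goes at most 50 mm and 8.59 degrees, less where a joint would pass 70% of its speed; a pose out of reach is approached as far as the arm can. A call with a number of a shift or a turn outside -1 to 1 is refused whole. A call with a gripper value outside its range is refused whole. The fingers move at their own pace and stop on an object; FORCE is the grip in N (left out, the last holds). Time passes only in rows, so rows that repeat a pose let the fingers close. It gives the time, the measured TCP pose, the force, the opening and the grip force at its end, in the units of the state.
- env.get_state(): the state, without advancing time (a new reading comes with each control period).
- env.read_camera(name): name is "scene" or "top" or "wrist"; returns (picture, depth): 420x560x3 uint8, blue, green, red; 420x560 float32, m along the optical axis (not along the pixel's ray), 0 where there is no reading.
- env.camera_model(name): a dict with "fovy" (degrees; the focal length in pixels is half the picture's height over the tangent of half this angle, whatever the lens; pixels are square), "cx", "cy" (the principal point, pixels), "rvec" (rotation vector, rad) and "tvec" (3), from world to camera coordinates, as OpenCV has them; the wrist camera has in their place "T_tool_cam" (4x4, takes a point from camera to tool coordinates, whose origin is the TCP and whose axes are the flange's). Camera axes: x right, y down, z forward; pixel columns grow to the right and rows downward; lengths in m; the calibration is good to about 2 mm. A picture is of the moment at which its call begins: read the wrist's pose just before it. camera_model takes no time and is no camera call.
- env.hand_in(): hands the job in; it is judged then, once.
Trained networks look in the newest picture that a camera, given by its name, has taken for a name from the list of things; names that differ only in an ending like _2 or _b are one class to them, and where a whole thing is asked for, a point or a joint stands for the part that bears it (a point fixed in the world has none). Each returns a list of dicts, best first, with "conf" (0 to 1); they miss things now and then, are a little off and sometimes report something else, mostly with a low value. They report only what shows in the picture. A call takes as long as a camera call. They do not tell look-alikes from the thing itself.
- env.outline_of(camera, target): "mask" (420x560 bool, what is visible of it) and "xy" ([column, row] in pixels, amid what is visible of it).
The state is a dict: "clock": time; "joint_pos": joint angles; "qvel": joint speeds; "tau": joint torques, N m; "tcp_pos": TCP position; "orientation": TCP orientation; "wrist_force": force on the tool from outside, world axes, zero at the start; "ft_torque": the same for the moment, N m; "finger_gap": finger opening in m; "grip_force": force on a finger pad.
Only numpy, scipy, OpenCV 4.12 (cv2) and the standard library are available. Lean on these libraries where they do the work, as an engineer would, in place of code of your own. Each camera call takes 0.05 s, during which the arm holds its last target. There are 200 camera calls.

## Working session

There is one attempt and no reset: what is moved stays moved. The work goes in short steps, Python scripts to look and compute and a shell command to move; the robot and the scene stay as the last step left them, time stands still between calls to the robot, and variables do not carry over. Pictures are saved under pics/ and viewed, at most 12 in all, crops included, and the job is handed in when it is done.

```bash
mkdir -p pics; ls; python3 - <<'E'
from workcell import env
import cv2,numpy as np
s=env.get_state();print(s)
ims=[]
for n in("scene","top"):
    p,d=env.read_camera(n);np.savez(f"{n}.npz",p=p,d=d);cv2.imwrite(f"pics/{n}0.png",p);print(env.camera_model(n))
print(env.camera_model("wrist"))
E
```

```text
pics
{'clock': 0.0, 'joint_pos': array([-1.47556319e+00,  3.14003014e-01,  4.49703136e-02,  1.30361877e+00,
       -3.27118846e-05,  1.43118775e+00]), 'qvel': array([-7.50271507e-04, -2.66642406e-04, -5.81873044e-04,  1.48022426e-03,
        6.38779697e-05, -6.02023915e-04]), 'tau': array([ 1.02798463e-04, -4.80629146e+01,  2.98533565e+01,  1.93198869e-02,
       -1.71848947e-04, -4.10501627e-06]), 'tcp_pos': array([ 0.13372597, -0.55873005,  0.24940383]), 'orientation': array([-9.27707350e-04,  9.93113659e-01,  1.17151179e-01,  4.22712560e-06]), 'wrist_force': array([-0.12889676, -1.38028744, -0.03939727]), 'ft_torque': array([ 0.04035736,  0.03158468, -0.00091812]), 'grip_force': 0.0, 'finger_gap': 0.08543785117632793}
{'fovy': 56.695918426301844, 'cx': 282.6013454302642, 'cy': 216.61672153433275, 'rvec': array([ 1.39921259,  1.99540428, -0.94836357]), 'tvec': array([ 0.20659291, -0.26588619,  1.46674736])}
{'fovy': 45.475736260012155, 'cx': 282.12532403702846, 'cy': 212.02283450062865, 'rvec': array([ 2.02921591, -2.19082673,  0.22721376]), 'tvec': array([0.03164267, 0.62668985, 1.15053053])}
{'fovy': 71.68847214625086, 'cx': 274.7844799383394, 'cy': 209.83827960548237, 'T_tool_cam': array([[-5.26690145e-04, -9.54141586e-01, -2.99355235e-01,
         7.62737862e-02],
       [ 9.99999180e-01, -1.53012691e-04, -1.27171299e-03,
         3.32961062e-04],
       [ 1.16758910e-03, -2.99355659e-01,  9.54140884e-01,
        -1.23902132e-01],
       [ 0.00000000e+00,  0.00000000e+00,  0.00000000e+00,
         1.00000000e+00]])}
```

View pics/scene0.png

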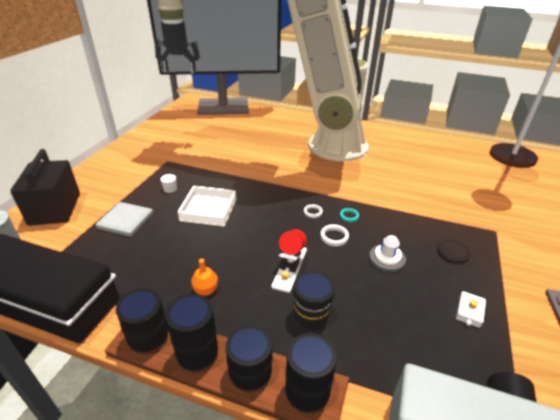

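View pics/top0.png

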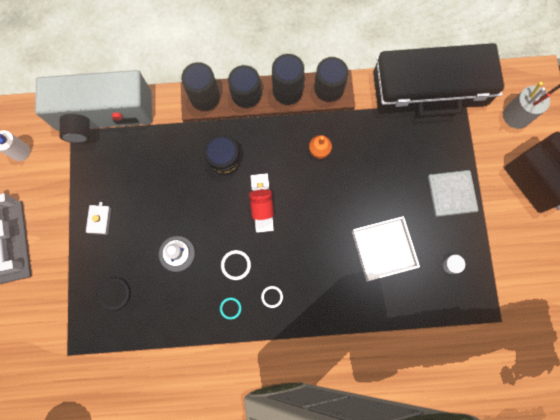

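Scene: red cap at (293,242) on its support, peg at (388,252), small silver ring at (313,211), tray at (207,205). Top: cap (261,205), peg (177,252), ring (272,297), tray (386,248), lens (222,155) and blower (320,147) behind the cap.

```bash
cat > h.py <<'E'
from workcell import env
import cv2,numpy as np
from scipy.spatial.transform import Rotation as R
from scipy.optimize import least_squares
def tool():
    s=env.get_state();T=np.eye(4);q=s["orientation"];T[:3,:3]=R.from_quat(np.r_[q[1:],q[0]]).as_matrix();T[:3,3]=s["tcp_pos"];return T
def cloud(n,d,T=None):
    m=env.camera_model(n);f=210/np.tan(np.radians(m["fovy"]/2))
    v,u=np.mgrid[:420,:560];P=np.stack([(u-m["cx"])/f*d,(v-m["cy"])/f*d,d],-1)
    if n=="wrist":
        C=T@m["T_tool_cam"];return P@C[:3,:3].T+C[:3,3]
    r=cv2.Rodrigues(m["rvec"])[0];return (P-m["tvec"])@r
def circ(p):
    return least_squares(lambda c:np.hypot(p[:,0]-c[0],p[:,1]-c[1])-c[2],np.r_[np.median(p[:,:2],0),.03],loss="soft_l1",f_scale=.001).x
E
python3 - <<'E'
from h import *
for n in("scene","top"):
    z=np.load(n+".npz");W=cloud(n,z["d"]);p=z["p"].astype(int);ok=z["d"]>0
    env.read_camera(n)
    print(n,"mat z",np.median(W[...,2][ok&(p.max(-1)<30)]))
    for t in("cap","support","peg","ring","tray","lens","blower","loupe","front_cap"):
        for o in env.outline_of(n,t)[:3]:
            k=o["mask"]&ok;q=W[k]
            print(t,round(o["conf"],2),o["xy"],k.sum(),np.median(q,0).round(3),np.percentile(q,3,0).round(3),np.percentile(q,97,0).round(3))
            np.savez(f"m_{n}_{t}_{int(o['xy'][0])}.npz",q=q,c=p[k])
E
```

```text
scene mat z 0.06964697272568351
cap 0.74 [289.3, 243.4] 539 [0.673 0.037 0.091] [0.616 0.009 0.049] [0.689 0.059 0.112]
support 0.94 [286.7, 273.0] 822 [0.696 0.041 0.016] [0.623 0.016 0.004] [0.747 0.057 0.07 ]
peg 0.68 [386.6, 256.1] 914 [0.573 0.253 0.028] [0.539 0.216 0.008] [0.6   0.29  0.077]
ring 0.71 [333.1, 241.1] 295 [0.523 0.109 0.015] [0.485 0.077 0.004] [0.554 0.142 0.019]
ring 0.71 [343.7, 218.2] 139 [0.418 0.125 0.011] [0.389 0.105 0.003] [0.439 0.15  0.015]
ring 0.67 [310.0, 216.3] 122 [0.442 0.025 0.011] [0.41  0.002 0.004] [0.458 0.049 0.015]
tray 0.96 [203.0, 204.8] 1783 [ 0.524 -0.267  0.011] [ 0.458 -0.332  0.004] [ 0.6   -0.193  0.036]
tray 0.71 [468.8, 306.7] 797 [0.669 0.444 0.025] [0.626 0.421 0.004] [0.695 0.472 0.04 ]
lens 0.83 [311.8, 298.0] 1844 [0.81  0.126 0.098] [0.756 0.088 0.021] [0.828 0.16  0.101]
blower 0.72 [203.8, 282.5] 579 [ 0.815 -0.119  0.05 ] [ 0.79  -0.144  0.021] [ 0.83  -0.1    0.094]
loupe 0.67 [167.5, 183.1] 220 [ 0.488 -0.418  0.036] [ 0.464 -0.44   0.007] [ 0.498 -0.404  0.046]
front_cap 0.74 [449.2, 250.4] 614 [0.479 0.412 0.016] [0
[... 941 characters left out ...]
.151  0.026] [ 0.816 -0.103  0.094]
lens 0.93 [224.8, 154.7] 1141 [0.775 0.119 0.097] [0.744 0.083 0.028] [0.82  0.156 0.101]
lens 0.35 [260.7, 187.9] 492 [0.689 0.031 0.012] [0.593 0.01  0.004] [0.74  0.053 0.068]
lens 0.23 [452.6, 196.9] 1908 [ 0.65  -0.452  0.021] [ 0.6   -0.505  0.01 ] [ 0.704 -0.4    0.026]
blower 0.94 [322.0, 149.8] 416 [ 0.79  -0.125  0.051] [ 0.772 -0.154  0.019] [ 0.817 -0.103  0.094]
blower 0.51 [456.8, 260.8] 324 [ 0.471 -0.422  0.042] [ 0.453 -0.444  0.006] [ 0.491 -0.405  0.048]
loupe 0.68 [454.7, 264.4] 294 [ 0.471 -0.422  0.042] [ 0.454 -0.444  0.013] [ 0.489 -0.405  0.048]
front_cap 0.64 [114.7, 294.0] 816 [0.465 0.41  0.015] [0.431 0.376 0.01 ] [0.499 0.445 0.02 ]
  return _methods._mean(a, axis=axis, dtype=dtype,
  ret = ret.dtype.type(ret / rcount)
```

```bash
python3 - <<'E'
from h import *
for n in("scene","top"):
    z=np.load(n+".npz");W=cloud(n,z["d"]);p=z["p"].astype(int);ok=z["d"]>0
    b,g,r=p[...,0],p[...,1],p[...,2]
    k=ok&(r>70)&(r>2.5*g)&(r>2.5*b)&(abs(W[...,0]-.65)<.06)&(abs(W[...,1]-.033)<.05)&(W[...,2]>.03)
    k=cv2.erode(k.astype(np.uint8),np.ones((3,3)))>0
    q=W[k]
    # closed end origin o, pitch, yaw ; solid capped cylinder SDF
    def f(x):
        a=np.r_[-np.cos(x[3])*np.cos(x[4]),-np.cos(x[3])*np.sin(x[4]),-np.sin(x[3])]
        d=q-x[:3];t=d@a;rr=np.linalg.norm(d-t[:,None]*a,axis=1)
        s=np.maximum(rr-.027,abs(t-.03)-.03);return s
    def fp(x): return np.r_[f(x),(x[3]-np.radians(35))*.03]
    s=least_squares(fp,[.675,.034,.09,.61,0.],loss="soft_l1",f_scale=.001)
    x=s.x;print(n,k.sum(),x[:3].round(4),np.degrees(x[3:]).round(1),"rms",np.sqrt(np.mean(f(x)**2)).round(4))
    # peg: points by height band
    k=ok&(np.hypot(W[...,0]-.56,W[...,1]-.25)<.07)
    q=W[k];
    from scipy.optimize import minimize
    for lo,hi in((.007,.018),(.021,.031),(.066,.085)):
        m=q[(q[:,2]>lo)&(q[:,2]<hi)];c,rad=cv2.minEnclosingCircle(m[:,:2].astype(np.float32)*1000);print(" peg",lo,len(m),np.median(m,0).round(4),"mec",np.round(c,1),round(rad,1))
    for nm,c in(("tray",(.525,-.267)),):
        m=W[ok&(abs(W[...,0]-c[0])<.1)&(abs(W[...,1]-c[1])<.1)&(W[...,2]>.026)];print(nm,cv2.minAreaRect((m[:,:2]*1000).astype(np.float32)),np.median(m[:,2]))
    for c in((.435,.025),(.42,.127),(.51,.11)):
        k=ok&(np.hypot(W[...,0]-c[0],W[...,1]-c[1])<.055)&(W[...,2]>.006)&(W[...,2]<.03)&(p.max(-1)>90)
        m=W[k];print(" ring",len(m),circ(m).round(4),np.median(m,0).round(4),np.median(p[k],0))
E
```

```text
scene 395 [0.6758 0.0335 0.0929] [34.3  1.7] rms 0.0014
 peg 0.007 267 [0.5858 0.2544 0.0164] mec [559.1 247.5] 65.2
 peg 0.021 185 [0.5753 0.2547 0.0288] mec [558.7 253.4] 31.7
 peg 0.066 130 [0.5641 0.254  0.0734] mec [559.1 255.1] 18.3
tray ((528.0659790039062, -263.99285888671875), (135.97198486328125, 131.9401092529297), 10.534208297729492) 0.03270512767529053
 ring 115 [0.4341 0.025  0.0234] [0.4354 0.026  0.012 ] [212. 219. 227.]
 ring 118 [0.4149 0.1282 0.0234] [0.4176 0.1283 0.0115] [174.  186.5  62. ]
 ring 283 [0.52   0.1096 0.033 ] [0.525  0.1096 0.0154] [230. 233. 239.]
top 447 [0.6725 0.033  0.092 ] [36.   1.4] rms 0.0017
 peg 0.007 433 [0.5495 0.244  0.0149] mec [561.9 252.9] 69.1
 peg 0.021 231 [0.5447 0.2427 0.0275] mec [554.6 252. ] 43.7
 peg 0.066 161 [0.5519 0.2513 0.0731] mec [553.2 252.7] 18.0
tray ((524.5184936523438, -264.62738037109375), (130.3689422607422, 130.79824829101562), 10.370221138000488) 0.03395160005402055
 ring 135 [0.4286 0.0238 0.0232] [0.4278 0.0231 0.0124] [240. 240. 244.]
 ring 144 [0.4088 0.1267 0.0232] [0.4083 0.1265 0.0114] [201.5 208.   85. ]
 ring 274 [0.5129 0.1074 0.0328] [0.5134 0.1099 0.016 ] [245. 245. 248.]
```

```bash
cat >> h.py <<'E'
def Rt(phi,psi):
    f,p=np.radians([phi,psi]);h=np.r_[np.cos(p),np.sin(p),0];k=np.r_[0,0,1]
    z=np.sin(f)*h-np.cos(f)*k;y=np.r_[np.sin(p),-np.cos(p),0];return np.stack([np.cross(y,z),y,z],1)
def plan(pos,phi,psi):
    T=tool();Q=T[:3,:3].T
    print("travel",(Q@(np.array(pos)-T[:3,3])/.12).round(3),"rot",(np.degrees(R.from_matrix(Q@Rt(phi,psi)).as_rotvec())/60).round(3))
def st():
    s=env.get_state();T=tool();print(round(s["clock"],2),"p",T[:3,3].round(4),"z",T[:3,2].round(3),"x",T[:3,0].round(3),"F",s["wrist_force"].round(1),"gap",round(s["finger_gap"],4),"grip",round(s["grip_force"],1),"q",s["joint_pos"].round(2))
E
python3 -m pendant '[{"travel":[1,-0.73,0],"rot":[0,0,0],"fingers":1},{"travel":[1,-0.73,0],"rot":[0,0,0],"fingers":1},{"travel":[1,-0.73,0],"rot":[0,0,0],"fingers":1}]'
python3 -m pendant '[{"travel":[1,-0.73,0],"rot":[0,0,0],"fingers":1},{"travel":[1,-0.73,0],"rot":[0,0,0],"fingers":1},{"travel":[1,-0.73,0],"rot":[0,0,0],"fingers":1}]'
python3 -m pendant '[{"travel":[1,-0.73,0],"rot":[0,0,0],"fingers":1},{"travel":[1,-0.73,0],"rot":[0,0,0],"fingers":1},{"travel":[1,-0.73,0],"rot":[0,0,0],"fingers":1}]'
python3 -m pendant '[{"travel":[1,-0.73,0],"rot":[0,0,0.23],"fingers":1},{"travel":[1,-0.73,0],"rot":[0,0,0.23],"fingers":1},{"travel":[1,-0.73,0],"rot":[0,0,0.23],"fingers":1}]'
python3 -c "
from h import *
st();plan((.684,.033,.169),-20,1.5)"
```

```text
clock: 1.4
tcp_pos: [0.2307, -0.4449, 0.2501]
orientation: [-0.0, 0.993, 0.116, 0.0]
wrist_force: [1.8, -0.5, 0.2]
finger_gap: 0.0858
grip_force: 0.0
clock: 1.7
tcp_pos: [0.3274, -0.3314, 0.2506]
orientation: [0.0, 0.993, 0.117, 0.0]
wrist_force: [0.9, -0.3, -0.5]
finger_gap: 0.0853
grip_force: 0.0
clock: 2.0
tcp_pos: [0.4238, -0.2182, 0.2506]
orientation: [0.0, 0.993, 0.117, 0.0]
wrist_force: [0.7, -1.1, 0.8]
finger_gap: 0.0852
grip_force: 0.0
clock: 2.3
tcp_pos: [0.5167, -0.1093, 0.2506]
orientation: [0.0, 1.0, -0.004, 0.0]
wrist_force: [1.1, -1.1, 0.3]
finger_gap: 0.0853
grip_force: 0.0
2.3 p [ 0.5167 -0.1093  0.2506] z [ 0.001 -0.001 -1.   ] x [ 1.    -0.009  0.001] F [ 1.1 -1.1  0.3] gap 0.0853 grip 0.0 q [-0.36  0.22 -0.08  1.27 -0.    2.79]
travel [ 1.384 -1.198  0.68 ] rot [-0.005 -0.334 -0.033]
```

```bash

python3 -m pendant '[{"travel":[0.8,-1,0],"rot":[0,0,-1],"fingers":1},{"travel":[0.8,-1,0],"rot":[0,0,-1],"fingers":1},{"travel":[0.8,-1,0],"rot":[0,0,-1],"fingers":1},{"travel":[0.8,-1,0],"rot":[0,0,-1],"fingers":1},{"travel":[0.8,-1,0],"rot":[0,0,-1],"fingers":1},{"travel":[0.8,-1,0],"rot":[0,0,-1],"fingers":1},{"travel":[0.8,-1,0],"rot":[0,0,-1],"fingers":1}]'
python3 -m pendant '[{"travel":[0,0,0],"rot":[0,0,-1],"fingers":1},{"travel":[0,0,0],"rot":[0,0,-1],"fingers":1},{"travel":[0,0,0],"rot":[0,0,-1],"fingers":1},{"travel":[0,0,0],"rot":[0,0,-1],"fingers":1},{"travel":[0,0,0],"rot":[0,0,-1],"fingers":1},{"travel":[0,0,0],"rot":[0,0,-1],"fingers":1},{"travel":[0,0,0],"rot":[0,0,-1],"fingers":1}]'
python3 -m pendant '[{"travel":[0,0,0],"rot":[0,0,-1],"fingers":1},{"travel":[0,0,0],"rot":[0,0,-1],"fingers":1},{"travel":[0,0,0],"rot":[0,0,-1],"fingers":1},{"travel":[0,0,0],"rot":[0,0,-1],"fingers":1},{"travel":[0,0,0],"rot":[0,0,-1],"fingers":1},{"travel":[0,0,0],"rot":[0,0,-1],"fingers":1},{"travel":[0,0,0],"rot":[0,0,-1],"fingers":1}]'
cat >> h.py <<'E'
_R=Rt
def Rt(phi,psi): return _R(phi,psi)@np.diag([-1,-1,1])  # half turn: camera on the robot side
E
python3 - <<'E'
from h import *
st();plan((.684,.033,.169),-20,1.5)
T=tool();p,d=env.read_camera("wrist");np.savez("w1.npz",p=p,d=d,T=T);cv2.imwrite("pics/w1.png",p)
W=cloud("wrist",d,T);pi=p.astype(int);b,g,r=pi[...,0],pi[...,1],pi[...,2]
k=(d>0)&(r>70)&(r>2.5*g)&(r>2.5*b);k=cv2.erode(k.astype(np.uint8),np.ones((5,5)))>0;q=W[k]
def f(x):
    a=np.r_[-np.cos(x[3])*np.cos(x[4]),-np.cos(x[3])*np.sin(x[4]),-np.sin(x[3])]
    e=q-x[:3];t=e@a;rr=np.linalg.norm(e-t[:,None]*a,axis=1)
    return np.maximum(rr-.027,abs(t-.03)-.03)
fp=lambda x:np.r_[f(x),(x[3]-np.radians(35))*.03]
x=least_squares(fp,[.675,.034,.09,.61,0.],loss="soft_l1",f_scale=.001).x
print(k.sum(),q.min(0),q.max(0),x[:3].round(4),np.degrees(x[3:]).round(1),np.sqrt(np.mean(f(x)**2)))
E
```

```text
clock: 3.0
tcp_pos: [0.6124, 0.0089, 0.25]
orientation: [-0.0, 0.866, 0.5, -0.0]
wrist_force: [0.0, 0.5, 0.6]
finger_gap: 0.0851
grip_force: 0.0
clock: 3.7
tcp_pos: [0.6123, 0.0085, 0.2502]
orientation: [0.0, 0.5, 0.866, -0.0]
wrist_force: [0.7, 0.6, 0.0]
finger_gap: 0.0855
grip_force: 0.0
clock: 4.4
tcp_pos: [0.6123, 0.0085, 0.2502]
orientation: [-0.0, -0.0, 1.0, -0.0]
wrist_force: [-0.7, -0.2, -0.7]
finger_gap: 0.0857
grip_force: 0.0
4.4 p [0.6123 0.0085 0.2502] z [-0. -0. -1.] x [-1. -0.  0.] F [-0.7 -0.2 -0.7] gap 0.0857 grip 0.0 q [-0.12  0.39  0.15  1.34 -0.   -0.12]
travel [-0.598  0.204  0.677] rot [ 0.004  0.333 -0.025]
2098 [0.61492332 0.00861616 0.07262734] [0.67984115 0.05584058 0.11509064] [0.676  0.0337 0.0923] [35.3  1.6] 0.0005729148421789413
```

View pics/w1.png

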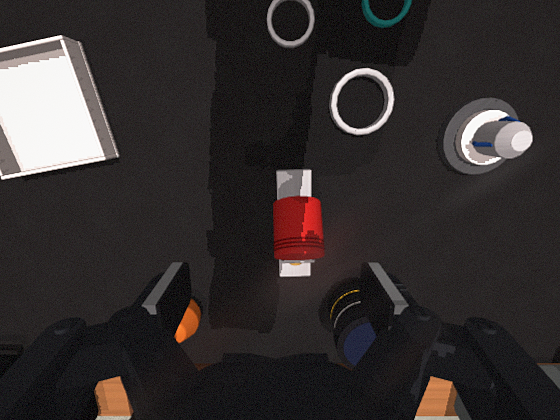

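The cap shows at (298,228) with its closed end on the far side; the small silver ring is at (291,20), the peg at (490,140). The cap fit is good to 0.6 mm.

```bash

python3 -m pendant '[{"travel":[-0.61,0.21,0.35],"rot":[0,0.333,-0.026],"fingers":1},{"travel":[-0.61,0.21,0.68],"rot":[0,0.333,-0.026],"fingers":1},{"travel":[-0.61,0.21,0.68],"rot":[0,0.333,-0.026],"fingers":1},{"travel":[-0.61,0.21,0.68],"rot":[0,0.333,-0.026],"fingers":1}]' 60
python3 - <<'E'
from h import *
st();plan((.6515,.033,.075),-20,1.6)
z=np.load("w1.npz");W=cloud("wrist",z["d"],z["T"]);p=z["p"].astype(int);ok=z["d"]>0
k=ok&(np.hypot(W[...,0]-.556,W[...,1]-.2535)<.07)
q=W[k]
for lo,hi in((.008,.018),(.022,.030),(.066,.08)):
    m=q[(q[:,2]>lo)&(q[:,2]<hi)];c,r=cv2.minEnclosingCircle(m[:,:2].astype(np.float32)*1000);print(len(m),np.median(m,0).round(4),np.round(c,1),round(r,1),circ(m).round(4))
k=ok&(np.hypot(W[...,0]-.431,W[...,1]-.024)<.055)&(W[...,2]>.006)&(W[...,2]<.03)&(p.max(-1)>90)
print("ring",k.sum(),circ(W[k]).round(4),np.median(W[k],0))
E
```

```text
clock: 4.85
tcp_pos: [0.6852, 0.0339, 0.1476]
orientation: [-0.187, -0.01, 0.982, 0.001]
wrist_force: [-0.2, -0.5, -4.9]
finger_gap: 0.0854
grip_force: 0.0
4.85 p [0.6852 0.0339 0.1476] z [-0.368 -0.001 -0.93 ] x [-0.93  -0.02   0.368] F [-0.2 -0.5 -4.9] gap 0.0854 grip 0.0 q [-0.06  0.96  0.84  1.83 -0.02 -0.07]
travel [ 0.039 -0.006  0.666] rot [ 0.009 -0.026 -0.006]
1728 [0.5495 0.2315 0.017 ] [556.4 253.6] 45.2 [0.556 0.254 0.04 ]
953 [0.5534 0.2376 0.029 ] [555.9 253.5] 31.1 [0.5562 0.2533 0.0266]
1017 [0.5552 0.248  0.0736] [556.3 252.9] 18.7 [0.5559 0.2504 0.0112]
ring 547 [0.4332 0.025  0.0232] [0.44091185 0.02528174 0.0127363 ]
```

```bash

python3 -m pendant '[{"travel":[0,0,0],"rot":[0,0,0],"fingers":1},{"travel":[0,0,0],"rot":[0,0,0],"fingers":1}]'
python3 -c "
from h import *
st();plan((.6515,.033,.075),-20,1.6)"
```

```text
clock: 5.05
tcp_pos: [0.6858, 0.0331, 0.1718]
orientation: [-0.171, -0.01, 0.985, 0.0]
wrist_force: [0.8, -0.4, 1.7]
finger_gap: 0.0855
grip_force: 0.0
5.05 p [0.6858 0.0331 0.1718] z [-0.337 -0.003 -0.941] x [-0.941 -0.02   0.337] F [ 0.8 -0.4  1.7] gap 0.0855 grip 0.0 q [-0.06  0.92  0.83  1.83 -0.02 -0.08]
travel [-0.003  0.002  0.856] rot [ 0.006  0.005 -0.006]
```

```bash

python3 -m pendant '[{"travel":[0,0,0.15],"rot":[0,0,0],"fingers":1},{"travel":[0,0,0.3],"rot":[0,0,0],"fingers":1},{"travel":[0,0,0.45],"rot":[0,0,0],"fingers":1},{"travel":[0,0,0.58],"rot":[0,0,0],"fingers":1},{"travel":[0,0,0.69],"rot":[0,0,0],"fingers":1},{"travel":[0,0,0.78],"rot":[0,0,0],"fingers":1},{"travel":[0,0,0.84],"rot":[0,0,0],"fingers":1},{"travel":[0,0,0.855],"rot":[0,0,0],"fingers":1},{"travel":[0,0,0.855],"rot":[0,0,0],"fingers":1},{"travel":[0,0,0.855],"rot":[0,0,0],"fingers":1}]'
python3 - <<'E'
from h import *
st();plan((.6515,.033,.075),-20,1.6)
p,d=env.read_camera("wrist");cv2.imwrite("pics/w2.png",p)
E
```

```text
clock: 6.05
tcp_pos: [0.6513, 0.0328, 0.0746]
orientation: [-0.172, -0.01, 0.985, 0.0]
wrist_force: [-0.3, 0.9, -0.3]
finger_gap: 0.0856
grip_force: 0.0
6.05 p [0.6513 0.0328 0.0746] z [-0.338 -0.003 -0.941] x [-0.941 -0.021  0.338] F [-0.3  0.9 -0.3] gap 0.0856 grip 0.0 q [-0.06  0.85  0.46  1.53 -0.02 -0.08]
travel [-0.001  0.001 -0.004] rot [ 0.006  0.004 -0.005]
```

View pics/w2.png

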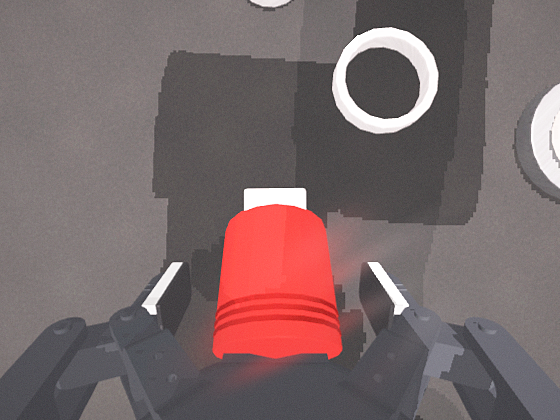

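The cap, (215–340, 205–358), stands centred between the open pads at (165,290) and (390,290). I close now.

```bash

python3 -m pendant '[{"travel":[0,0,0],"rot":[0,0,0],"fingers":-1},{"travel":[0,0,0],"rot":[0,0,0],"fingers":-1},{"travel":[0,0,0],"rot":[0,0,0],"fingers":-1},{"travel":[0,0,0],"rot":[0,0,0],"fingers":-1},{"travel":[0,0,0],"rot":[0,0,0],"fingers":-1},{"travel":[0,0,0],"rot":[0,0,0],"fingers":-1},{"travel":[0,0,0],"rot":[0,0,0],"fingers":-1},{"travel":[0,0,0],"rot":[0,0,0],"fingers":-1}]' 60
python3 -c "
from h import *
st();plan((.6515,.033,.22),-20,1.6)"
```

```text
clock: 6.9
tcp_pos: [0.6506, 0.0334, 0.0723]
orientation: [-0.173, -0.011, 0.985, 0.001]
wrist_force: [-0.1, 3.2, 3.2]
finger_gap: 0.0537
grip_force: 63.0
6.9 p [0.6506 0.0334 0.0723] z [-0.342 -0.002 -0.94 ] x [-0.94  -0.021  0.342] F [-0.1  3.2  3.2] gap 0.0537 grip 63.0 q [-0.06  0.85  0.46  1.53 -0.02 -0.08]
travel [ 0.413  0.003 -1.159] rot [ 0.007  0.    -0.005]
```

```bash

python3 -m pendant '[{"travel":[0.05,0,-0.14],"rot":[0,0,0],"fingers":-1},{"travel":[0.11,0,-0.3],"rot":[0,0,0],"fingers":-1},{"travel":[0.18,0,-0.5],"rot":[0,0,0],"fingers":-1},{"travel":[0.25,0,-0.7],"rot":[0,0,0],"fingers":-1},{"travel":[0.31,0,-0.85],"rot":[0,0,0],"fingers":-1},{"travel":[0.36,0,-0.98],"rot":[0,0,0],"fingers":-1},{"travel":[0.36,0,-0.98],"rot":[0,0,0],"fingers":-1}]'
python3 - <<'E'
from h import *
st()
T=tool();p,d=env.read_camera("wrist");cv2.imwrite("pics/w3.png",p);W=cloud("wrist",d,T)
b,g,r=[p[...,i].astype(int) for i in range(3)]
k=(d>0)&(r>70)&(r>2.5*g)&(r>2.5*b);k=cv2.erode(k.astype(np.uint8),np.ones((5,5)))>0
q=(W[k]-T[:3,3])@T[:3,:3]   # tool frame
q=q[np.linalg.norm(q,axis=1)<.07]
# origin (3) + axis in tool frame: angle from tool z towards +x (pitch) and +y
def f(x):
    a=np.r_[np.sin(x[3])*np.cos(x[4]),np.sin(x[4]),np.cos(x[3])*np.cos(x[4])]
    e=q-x[:3];t=e@a;rr=np.linalg.norm(e-t[:,None]*a,axis=1)
    return np.maximum(rr-.027,abs(t-.03)-.03)
x=least_squares(f,[-.025,0,-.017,np.radians(55),0],loss="soft_l1",f_scale=.001).x
a=np.r_[np.sin(x[3])*np.cos(x[4]),np.sin(x[4]),np.cos(x[3])*np.cos(x[4])]
print(len(q),"origin tool",x[:3].round(4),"ang",np.degrees(x[3:]).round(1),"rms",np.sqrt(np.mean(f(x)**2)).round(4),"rim tool",(x[:3]+.06*a).round(4))
E
```

```text
clock: 7.6
tcp_pos: [0.6512, 0.0315, 0.1995]
orientation: [-0.172, -0.01, 0.985, -0.0]
wrist_force: [-0.4, -0.1, 0.1]
finger_gap: 0.0541
grip_force: 62.9
7.6 p [0.6512 0.0315 0.1995] z [-0.338 -0.004 -0.941] x [-0.941 -0.02   0.338] F [-0.4 -0.1  0.1] gap 0.0541 grip 62.9 q [-0.06  0.81  0.7   1.8  -0.03 -0.08]
13825 origin tool [-0.017  -0.0001 -0.0273] ang [34.8 -0.6] rms 0.0005 rim tool [ 0.0173 -0.0007  0.0219]
```

View pics/w3.png

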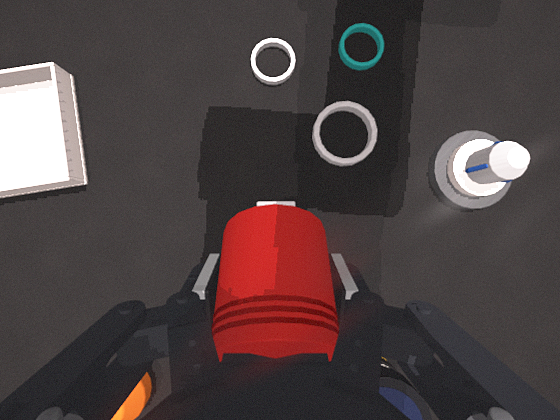

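The cap is held at (215–335, 205–358), its axis 34.8° from the tool axis; the peg shows at (490,165) and the small silver ring at (272,60).

```bash
cat >> h.py <<'E'
RIM=np.r_[.0173,-.0007,.0219];PEG=np.r_[.556,.2533]
def over(z,phi=34.8,psi=24.5): return np.r_[PEG,z]-Rt(phi,psi)@RIM
E
python3 - <<'E'
from h import *
print(over(.12));plan(np.r_[.60,.14,.2],34.8,24.5);plan(over(.12),34.8,24.5)
E
```

```text
[0.55726325 0.25464496 0.14785651]
travel [0.387 0.911 0.124] rot [-0.049 -0.897 -0.401]
travel [0.555 1.872 0.65 ] rot [-0.049 -0.897 -0.401]
```

```bash

python3 -m pendant '[{"travel":[0.04,0.09,0.01],"rot":[-0.005,-0.09,-0.04],"fingers":-1},{"travel":[0.09,0.22,0.03],"rot":[-0.011,-0.21,-0.093],"fingers":-1},{"travel":[0.14,0.34,0.05],"rot":[-0.018,-0.33,-0.147],"fingers":-1},{"travel":[0.19,0.46,0.06],"rot":[-0.025,-0.45,-0.2],"fingers":-1},{"travel":[0.25,0.58,0.08],"rot":[-0.031,-0.57,-0.254],"fingers":-1},{"travel":[0.3,0.7,0.1],"rot":[-0.038,-0.69,-0.307],"fingers":-1},{"travel":[0.35,0.82,0.11],"rot":[-0.044,-0.81,-0.361],"fingers":-1},{"travel":[0.387,0.911,0.124],"rot":[-0.049,-0.897,-0.4],"fingers":-1},{"travel":[0.387,0.911,0.124],"rot":[-0.049,-0.897,-0.4],"fingers":-1},{"travel":[0.387,0.911,0.124],"rot":[-0.049,-0.897,-0.4],"fingers":-1}]'
python3 - <<'E'
from h import *
st();plan(over(.12),34.8,24.5)
E
```

```text
clock: 8.65
tcp_pos: [0.5984, 0.1401, 0.1988]
orientation: [0.29, -0.201, 0.934, 0.064]
wrist_force: [0.1, 0.6, -0.1]
finger_gap: 0.0538
grip_force: 63.0
8.65 p [0.5984 0.1401 0.1988] z [ 0.515  0.236 -0.824] x [-0.751 -0.339 -0.566] F [ 0.1  0.6 -0.1] gap 0.0538 grip 63.0 q [-0.01  0.03 -0.61  0.37  0.25 -0.37]
travel [0.174 1.009 0.398] rot [ 0.001 -0.005 -0.003]
```

```bash

python3 -m pendant '[{"travel":[0.02,0.15,0.05],"rot":[0,0,0],"fingers":-1},{"travel":[0.05,0.32,0.12],"rot":[0,0,0],"fingers":-1},{"travel":[0.09,0.5,0.2],"rot":[0,0,0],"fingers":-1},{"travel":[0.12,0.7,0.28],"rot":[0,0,0],"fingers":-1},{"travel":[0.15,0.85,0.34],"rot":[0,0,0],"fingers":-1},{"travel":[0.17,0.95,0.38],"rot":[0,0,0],"fingers":-1},{"travel":[0.174,1,0.398],"rot":[0,-0.005,-0.003],"fingers":-1},{"travel":[0.174,1,0.398],"rot":[0,-0.005,-0.003],"fingers":-1},{"travel":[0.174,1,0.398],"rot":[0,-0.005,-0.003],"fingers":-1}]'
python3 - <<'E'
from h import *
st();plan(over(.12),34.8,24.5);plan(over(.075),34.8,24.5);plan(over(.027),34.8,24.5)
for n in("scene","top","wrist"):
    T=tool();p,d=env.read_camera(n);W=cloud(n,d,T);cv2.imwrite(f"pics/{n}4.png",p)
    b,g,r=[p[...,i].astype(int) for i in range(3)]
    k=(d>0)&(r>70)&(r>2.5*g)&(r>2.5*b)&(np.hypot(W[...,0]-.556,W[...,1]-.253)<.06);k=cv2.erode(k.astype(np.uint8),np.ones((3,3)))>0
    q=W[k]
    if len(q)<40: print(n,len(q));continue
    def f(x):
        a=np.r_[x[3],x[4],-1];a/=np.linalg.norm(a);e=q-x[:3];t=e@a;rr=np.linalg.norm(e-t[:,None]*a,axis=1)
        return np.maximum(rr-.027,abs(t-.03)-.03)
    x=least_squares(f,[.556,.253,.18,0,0],loss="soft_l1",f_scale=.001).x
    print(n,len(q),"closed",x[:3].round(4),"tilt",np.degrees(x[3:]).round(1),"rim",(x[:2]+.06*x[3:]).round(4),np.sqrt(np.mean(f(x)**2)).round(4))
    m=W[(d>0)&(np.hypot(W[...,0]-.556,W[...,1]-.253)<.03)&(W[...,2]>.066)&(W[...,2]<.08)];print(len(m))
E
```

```text
clock: 9.55
tcp_pos: [0.5596, 0.2538, 0.1495]
orientation: [0.294, -0.203, 0.932, 0.064]
wrist_force: [-0.7, 0.2, -1.0]
finger_gap: 0.0536
grip_force: 63.0
9.55 p [0.5596 0.2538 0.1495] z [ 0.522  0.238 -0.819] x [-0.745 -0.341 -0.574] F [-0.7  0.2 -1. ] gap 0.0536 grip 63.0 q [ 0.25  0.08 -0.72  0.17  0.1  -0.15]
travel [0.02  0.014 0.003] rot [0.    0.004 0.001]
travel [0.235 0.015 0.31 ] rot [0.    0.004 0.001]
travel [0.465 0.015 0.637] rot [0.    0.004 0.001]
scene 543 closed [0.5573 0.2531 0.1825] tilt [ 0.1 -0.4] rim [0.5574 0.2526] 0.001
127
top 276 closed [0.5518 0.2471 0.1813] tilt [0.2 0.1] rim [0.5519 0.2473] 0.0018
0
wrist 15346 closed [0.5578 0.2526 0.1822] tilt [ 0.5 -0.4] rim [0.5583 0.2521] 0.0005
1876
```

View pics/scene4.png

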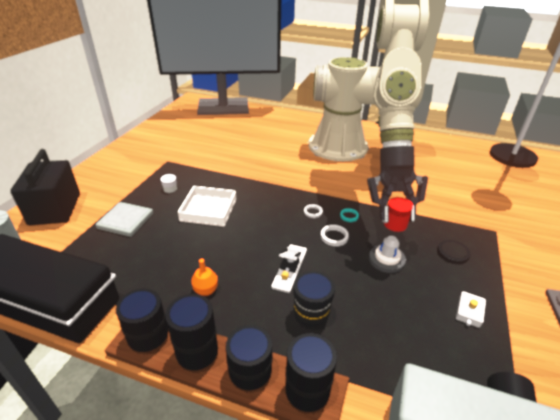

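The scene picture shows the cap (398,214) upright, mouth down, directly above the peg (388,250). I go down to just above the leaf springs.

```bash

python3 -m pendant '[{"travel":[0.04,0.01,0.05],"rot":[0,0,0],"fingers":-1},{"travel":[0.1,0.012,0.13],"rot":[0,0,0],"fingers":-1},{"travel":[0.16,0.012,0.21],"rot":[0,0,0],"fingers":-1},{"travel":[0.22,0.012,0.29],"rot":[0,0,0],"fingers":-1},{"travel":[0.27,0.012,0.36],"rot":[0,0,0],"fingers":-1},{"travel":[0.3,0.012,0.4],"rot":[0,0,0],"fingers":-1},{"travel":[0.3,0.012,0.4],"rot":[0,0,0],"fingers":-1},{"travel":[0.3,0.012,0.4],"rot":[0,0,0],"fingers":-1}]' 90
python3 - <<'E'
from h import *
st();plan(over(.027),34.8,24.5)
E
```

```text
clock: 10.5
tcp_pos: [0.5564, 0.2545, 0.0891]
orientation: [0.294, -0.203, 0.932, 0.064]
wrist_force: [0.3, -0.6, -0.0]
finger_gap: 0.0532
grip_force: 93.8
10.5 p [0.5564 0.2545 0.0891] z [ 0.522  0.239 -0.819] x [-0.745 -0.341 -0.574] F [ 0.3 -0.6 -0. ] gap 0.0532 grip 93.8 q [ 0.25  0.17 -0.81 -0.01  0.1  -0.15]
travel [ 0.158 -0.002  0.238] rot [0.001 0.003 0.001]
```

```bash

python3 -m pendant '[{"travel":[0.019,0,0.027],"rot":[0,0,0],"fingers":-1},{"travel":[0.038,0,0.055],"rot":[0,0,0],"fingers":-1},{"travel":[0.057,0,0.082],"rot":[0,0,0],"fingers":-1},{"travel":[0.076,0,0.109],"rot":[0,0,0],"fingers":-1},{"travel":[0.096,0,0.137],"rot":[0,0,0],"fingers":-1},{"travel":[0.096,0,0.137],"rot":[0,0,0],"fingers":-1}]'
python3 -m pendant '[{"travel":[0.01,0,0.014],"rot":[0,0,0],"fingers":-1},{"travel":[0.019,0,0.027],"rot":[0,0,0],"fingers":-1},{"travel":[0.029,0,0.041],"rot":[0,0,0],"fingers":-1},{"travel":[0.038,0,0.055],"rot":[0,0,0],"fingers":-1},{"travel":[0.038,0,0.055],"rot":[0,0,0],"fingers":-1}]'
python3 - <<'E'
from h import *
st();plan(over(.026),34.8,24.5)
E
```

```text
clock: 11.1
tcp_pos: [0.556, 0.2544, 0.0682]
orientation: [0.293, -0.203, 0.932, 0.064]
wrist_force: [3.2, 0.7, -3.8]
finger_gap: 0.0535
grip_force: 94.4
clock: 11.6
tcp_pos: [0.5562, 0.2544, 0.0605]
orientation: [0.294, -0.203, 0.932, 0.064]
wrist_force: [2.6, 0.6, -1.8]
finger_gap: 0.0531
grip_force: 94.4
11.6 p [0.5562 0.2544 0.0605] z [ 0.521  0.238 -0.82 ] x [-0.745 -0.341 -0.573] F [ 2.6  0.6 -1.8] gap 0.0531 grip 94.4 q [ 0.25  0.23 -0.84 -0.1   0.1  -0.15]
travel [ 0.024 -0.002  0.051] rot [0.001 0.003 0.001]
```

```bash

python3 -m pendant '[{"travel":[0.01,0,0.014],"rot":[0,0,0],"fingers":-1},{"travel":[0.019,0,0.027],"rot":[0,0,0],"fingers":-1},{"travel":[0.019,0,0.027],"rot":[0,0,0],"fingers":-1}]'
python3 -m pendant '[{"travel":[0.005,0,0.007],"rot":[0,0,0],"fingers":-1},{"travel":[0.008,0,0.011],"rot":[0,0,0],"fingers":-1}]'
python3 - <<'E'
from h import *
st();plan(over(.026),34.8,24.5)
T=tool();p,d=env.read_camera("wrist");W=cloud("wrist",d,T);cv2.imwrite(f"pics/w5.png",p)
b,g,r=[p[...,i].astype(int) for i in range(3)]
k=(d>0)&(r>70)&(r>2.5*g)&(r>2.5*b)&(np.hypot(W[...,0]-.556,W[...,1]-.253)<.06);k=cv2.erode(k.astype(np.uint8),np.ones((3,3)))>0
q=W[k]
def f(x):
        a=np.r_[x[3],x[4],-1];a/=np.linalg.norm(a);e=q-x[:3];t=e@a;rr=np.linalg.norm(e-t[:,None]*a,axis=1)
        return np.maximum(rr-.027,abs(t-.03)-.03)
x=least_squares(f,[.556,.253,.09,0,0],loss="soft_l1",f_scale=.001).x
print(len(q),"closed",x[:3].round(4),"tilt",np.degrees(x[3:]).round(1),np.sqrt(np.mean(f(x)**2)).round(4))
print("tool origin",((x[:3]-T[:3,3])@T[:3,:3]).round(4))
E
```

```text
clock: 11.9
tcp_pos: [0.5565, 0.2547, 0.0571]
orientation: [0.294, -0.203, 0.932, 0.064]
wrist_force: [3.2, 1.4, 0.3]
finger_gap: 0.0529
grip_force: 94.4
clock: 12.1
tcp_pos: [0.5569, 0.2549, 0.0569]
orientation: [0.295, -0.203, 0.931, 0.064]
wrist_force: [-8.1, -4.4, 17.8]
finger_gap: 0.0531
grip_force: 95.9
12.1 p [0.5569 0.2549 0.0569] z [ 0.524  0.24  -0.818] x [-0.743 -0.34  -0.576] F [-8.1 -4.4 17.8] gap 0.0531 grip 95.9 q [ 0.25  0.24 -0.84 -0.12  0.1  -0.15]
travel [ 0.013 -0.003  0.022] rot [0.001 0.006 0.002]
15212 closed [0.5554 0.2539 0.0894] tilt [ 0.4 -0.4] 0.0005
tool origin [-0.0172 -0.0002 -0.0276]
```

View pics/w5.png

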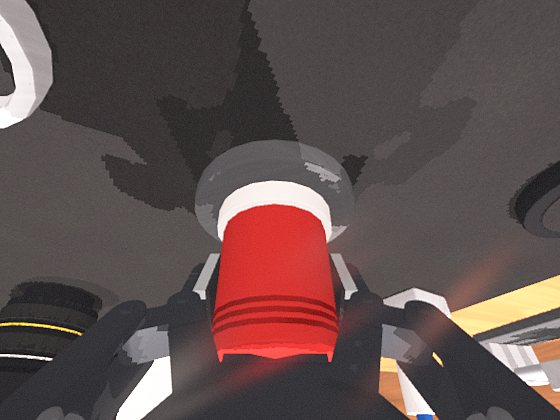

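The cap (215–335, 205–360) sits on the white collar (275,200), visible evenly round the rim, with 17.8 N vertical. I push a touch more and read the settled force.

```bash

python3 -m pendant '[{"travel":[0.0015,0,0.002],"rot":[0,0,0],"fingers":-1},{"travel":[0.0015,0,0.002],"rot":[0,0,0],"fingers":-1}]'

```

```text
clock: 12.35
tcp_pos: [0.5571, 0.255, 0.057]
orientation: [0.295, -0.203, 0.931, 0.064]
wrist_force: [-5.7, -4.2, 14.7]
finger_gap: 0.0533
grip_force: 95.7
```

```bash

python3 -m pendant '[{"travel":[0.003,0,0.004],"rot":[0,0,0],"fingers":-1},{"travel":[0.003,0,0.004],"rot":[0,0,0],"fingers":-1}]'

```

```text
clock: 12.55
tcp_pos: [0.5574, 0.2551, 0.057]
orientation: [0.296, -0.203, 0.931, 0.065]
wrist_force: [-6.7, -5.0, 19.0]
finger_gap: 0.0526
grip_force: 95.9
```

```bash

python3 -m pendant '[{"travel":[0.002,0,0.003],"rot":[0,0,0],"fingers":-1},{"travel":[0.002,0,0.003],"rot":[0,0,0],"fingers":-1}]'
python3 -m pendant '[{"travel":[-0.006,0,-0.009],"rot":[0,0,0],"fingers":-1},{"travel":[-0.01,0,-0.014],"rot":[0,0,0],"fingers":1},{"travel":[-0.01,0,-0.014],"rot":[0,0,0],"fingers":1},{"travel":[-0.01,0,-0.014],"rot":[0,0,0],"fingers":1},{"travel":[-0.01,0,-0.014],"rot":[0,0,0],"fingers":1},{"travel":[-0.01,0,-0.014],"rot":[0,0,0],"fingers":1},{"travel":[-0.01,0,-0.014],"rot":[0,0,0],"fingers":1}]'
python3 -m pendant '[{"travel":[0,0,-0.1],"rot":[0,0,0],"fingers":1},{"travel":[0,0,-0.3],"rot":[0,0,0],"fingers":1},{"travel":[0,0,-0.55],"rot":[0,0,0],"fingers":1},{"travel":[0,0,-0.8],"rot":[0,0,0],"fingers":1},{"travel":[0,0,-0.95],"rot":[0,0,0],"fingers":1},{"travel":[0,0,-1],"rot":[0,0,0],"fingers":1},{"travel":[0,0,-1],"rot":[0,0,0],"fingers":1}]' 
python3 - <<'E'
from h import *
st()
for n in("wrist","scene"):
    T=tool();p,d=env.read_camera(n);W=cloud(n,d,T);cv2.imwrite(f"pics/{n}6.png",p)
    b,g,r=[p[...,i].astype(int) for i in range(3)]
    k=(d>0)&(r>70)&(r>2.5*g)&(r>2.5*b)&(np.hypot(W[...,0]-.556,W[...,1]-.253)<.06);k=cv2.erode(k.astype(np.uint8),np.ones((3,3)))>0
    q=W[k]
    def f(x):
        a=np.r_[x[3],x[4],-1];a/=np.linalg.norm(a);e=q-x[:3];t=e@a;rr=np.linalg.norm(e-t[:,None]*a,axis=1)
        return np.maximum(rr-.027,abs(t-.03)-.03)
    x=least_squares(f,[.556,.253,.09,0,0],loss="soft_l1",f_scale=.001).x
    print(n,len(q),"closed",x[:3].round(4),"tilt",np.degrees(x[3:]).round(1),np.sqrt(np.mean(f(x)**2)).round(4))
    m=W[(d>0)&(np.hypot(W[...,0]-.556,W[...,1]-.253)<.033)&(abs(W[...,2]-.026)<.006)];print("collar",len(m),np.median(m,0))
plan((.44,.06,.16),0,5)
E
```

```text
clock: 12.75
tcp_pos: [0.5577, 0.2553, 0.0569]
orientation: [0.296, -0.203, 0.931, 0.065]
wrist_force: [-8.1, -4.5, 20.9]
finger_gap: 0.053
grip_force: 96.0
clock: 13.45
tcp_pos: [0.556, 0.2545, 0.0557]
orientation: [0.293, -0.203, 0.932, 0.064]
wrist_force: [-0.1, 0.1, 0.0]
finger_gap: 0.0855
grip_force: 0.0
clock: 14.15
tcp_pos: [0.494, 0.226, 0.1553]
orientation: [0.295, -0.203, 0.932, 0.064]
wrist_force: [0.1, -0.5, -0.3]
finger_gap: 0.0853
grip_force: 0.0
14.15 p [0.494  0.226  0.1553] z [ 0.523  0.239 -0.818] x [-0.744 -0.341 -0.575] F [ 0.1 -0.5 -0.3] gap 0.0853 grip 0.0 q [ 0.22 -0.07 -0.85  0.19  0.12 -0.17]
wrist 4605 closed [0.5552 0.2539 0.0898] tilt [ 1.3 -0.1] 0.0004
collar 917 [0.53273421 0.24227116 0.02847937]
scene 500 closed [0.5546 0.2538 0.0905] tilt [ 1.  -0.2] 0.0011
collar 137 [0.57915999 0.25188996 0.02830609]
travel [ 0.776 -1.071 -0.606] rot [0.1   0.577 0.316]
```

```bash
python3 -c "
from h import *
plan((.5555,.2535,.145),0,24.5)"
```

```text
travel [-0.42  -0.006  0.383] rot [0.001 0.583 0.002]
```

```bash

python3 -m pendant '[{"travel":[-0.02,0,-0.03],"rot":[0,0.1,0],"fingers":-1},{"travel":[-0.06,0,-0.02],"rot":[0,0.22,0],"fingers":-1},{"travel":[-0.14,0,0.08],"rot":[0,0.34,0],"fingers":-1},{"travel":[-0.25,0,0.2],"rot":[0,0.46,0],"fingers":-1},{"travel":[-0.36,-0.006,0.32],"rot":[0,0.56,0],"fingers":-1},{"travel":[-0.42,-0.006,0.383],"rot":[0,0.583,0.002],"fingers":-1},{"travel":[-0.42,-0.006,0.383],"rot":[0,0.583,0.002],"fingers":-1},{"travel":[-0.42,-0.006,0.383],"rot":[0,0.583,0.002],"fingers":-1}]'
python3 -m pendant '[{"travel":[0,0,0.08],"rot":[0,0,0],"fingers":-1},{"travel":[0,0,0.16],"rot":[0,0,0],"fingers":-1},{"travel":[0,0,0.22],"rot":[0,0,0],"fingers":-1},{"travel":[0,0,0.25],"rot":[0,0,0],"fingers":-1},{"travel":[0,0,0.25],"rot":[0,0,0],"fingers":-1}]'
python3 -c "
from h import *
st()"
```

```text
clock: 15.05
tcp_pos: [0.5549, 0.2533, 0.1433]
orientation: [-0.001, -0.212, 0.977, 0.0]
wrist_force: [-0.6, 0.2, -0.3]
finger_gap: 0.0
grip_force: 0.0
clock: 15.55
tcp_pos: [0.5547, 0.2532, 0.1151]
orientation: [-0.0, -0.212, 0.977, 0.0]
wrist_force: [0.6, -0.1, -0.2]
finger_gap: 0.0001
grip_force: 0.0
15.55 p [0.5547 0.2532 0.1151] z [-0.001  0.    -1.   ] x [-0.91  -0.415  0.001] F [ 0.6 -0.1 -0.2] gap 0.0001 grip 0.0 q [ 0.3   0.45 -0.09  1.03  0.   -0.13]
```

Tip at 0.096, cap top about 0.087; creep down to contact.

```bash

python3 -m pendant '[{"travel":[0,0,0.025],"rot":[0,0,0],"fingers":-1},{"travel":[0,0,0.045],"rot":[0,0,0],"fingers":-1},{"travel":[0,0,0.06],"rot":[0,0,0],"fingers":-1},{"travel":[0,0,0.065],"rot":[0,0,0],"fingers":-1},{"travel":[0,0,0.065],"rot":[0,0,0],"fingers":-1}]'
python3 -m pendant '[{"travel":[0,0,0.008],"rot":[0,0,0],"fingers":-1},{"travel":[0,0,0.008],"rot":[0,0,0],"fingers":-1}]'
```

```text
clock: 16.05
tcp_pos: [0.5562, 0.2535, 0.1083]
orientation: [0.001, -0.212, 0.977, 0.0]
wrist_force: [0.6, -0.8, 2.5]
finger_gap: 0.0004
grip_force: 1.0
clock: 16.25
tcp_pos: [0.5568, 0.2534, 0.1081]
orientation: [0.002, -0.212, 0.977, 0.0]
wrist_force: [1.9, -1.0, 6.2]
finger_gap: 0.0001
grip_force: 2.7
```

```bash

python3 -m pendant '[{"travel":[0,0,0.008],"rot":[0,0,0],"fingers":-1},{"travel":[0,0,0.016],"rot":[0,0,0],"fingers":-1},{"travel":[0,0,0.016],"rot":[0,0,0],"fingers":-1}]'
```

```text
clock: 16.55
tcp_pos: [0.5568, 0.2534, 0.108]
orientation: [0.002, -0.212, 0.977, 0.0]
wrist_force: [-2.4, -2.8, 15.9]
finger_gap: 0.0001
grip_force: 7.9
```

```bash

python3 -m pendant '[{"travel":[0,0,0.006],"rot":[0,0,0],"fingers":-1},{"travel":[0,0,0.01],"rot":[0,0,0],"fingers":-1},{"travel":[0,0,0.01],"rot":[0,0,0],"fingers":-1}]'
```

```text
clock: 16.85
tcp_pos: [0.5569, 0.2534, 0.1079]
orientation: [0.003, -0.212, 0.977, 0.0]
wrist_force: [-3.9, -3.0, 22.5]
finger_gap: -0.0
grip_force: 11.1
```

```bash

python3 -m pendant '[{"travel":[0,0,-0.1],"rot":[0,0,0],"fingers":-1},{"travel":[0,0,-0.3],"rot":[0,0,0],"fingers":-1},{"travel":[0,0,-0.55],"rot":[0,0,0],"fingers":-1},{"travel":[0,0,-0.75],"rot":[0,0,0],"fingers":-1},{"travel":[0,0,-0.75],"rot":[0,0,0],"fingers":-1}]'
python3 - <<'E'
from h import *
st();plan((.44,.03,.19),0,3.3);n="wrist"
T=tool();p,d=env.read_camera(n);W=cloud(n,d,T);cv2.imwrite(f"pics/{n}7.png",p)
b,g,r=[p[...,i].astype(int) for i in range(3)]
k=(d>0)&(r>70)&(r>2.5*g)&(r>2.5*b)&(np.hypot(W[...,0]-.556,W[...,1]-.253)<.06);k=cv2.erode(k.astype(np.uint8),np.ones((3,3)))>0
q=W[k]
def f(x):
        a=np.r_[x[3],x[4],-1];a/=np.linalg.norm(a);e=q-x[:3];t=e@a;rr=np.linalg.norm(e-t[:,None]*a,axis=1)
        return np.maximum(rr-.027,abs(t-.03)-.03)
x=least_squares(f,[.556,.253,.09,0,0],loss="soft_l1",f_scale=.001).x
print(n,len(q),"closed",x[:3].round(4),"tilt",np.degrees(x[3:]).round(1),np.sqrt(np.mean(f(x)**2)).round(4))
tp=q[(q[:,2]>x[2]-.004)&(np.hypot(*(q[:,:2]-x[:2]).T)<.022)];A=np.c_[tp[:,:2],np.ones(len(tp))];print("top plane tilt",np.degrees(np.linalg.lstsq(A,tp[:,2],rcond=None)[0][:2]).round(2))
m=W[(d>0)&(np.hypot(W[...,0]-.556,W[...,1]-.253)<.033)&(abs(W[...,2]-.028)<.005)];print("collar",len(m),np.median(m,0))
m=W[(d>0)&(p.max(-1)<70)&(W[...,2]<.008)];print("mat z",np.median(m[:,2]))
E
```

```text
clock: 17.35
tcp_pos: [0.557, 0.2541, 0.1975]
orientation: [0.003, -0.212, 0.977, 0.001]
wrist_force: [0.6, 0.1, -0.1]
finger_gap: -0.0001
grip_force: 0.0
17.35 p [0.557  0.2541 0.1975] z [ 0.005  0.003 -1.   ] x [-0.91  -0.415 -0.006] F [ 0.6  0.1 -0.1] gap -0.0001 grip 0.0 q [ 0.3   0.4   0.04  1.21  0.   -0.13]
travel [ 1.662 -1.295  0.052] rot [0.001 0.006 0.354]
wrist 2483 closed [0.556  0.2537 0.0894] tilt [0.3 0.2] 0.0006
top plane tilt [0.3  0.11]
collar 381 [0.53422922 0.2428087  0.02914643]
mat z 0.00317595127778858
```

View pics/wrist7.png

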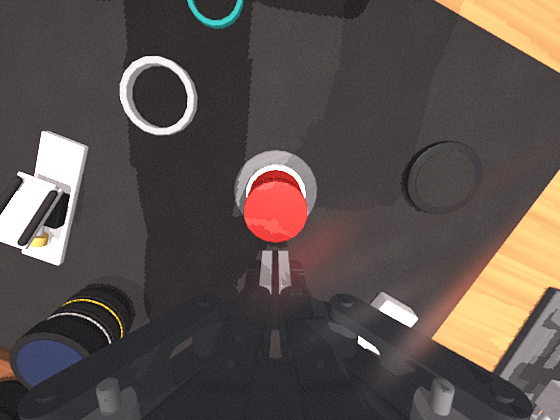

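The cap (275,205) is level on the peg (60.2 mm from collar to its top, tilt 0.3°); the mat lies 3 mm up. Now on to the ring.

```bash

python3 -m pendant '[{"travel":[0.2,-0.15,0],"rot":[0,0,0.08],"fingers":1},{"travel":[0.5,-0.38,0],"rot":[0,0,0.2],"fingers":1},{"travel":[0.8,-0.62,0],"rot":[0,0,0.3],"fingers":1},{"travel":[1,-0.78,0],"rot":[0,0,0.354],"fingers":1},{"travel":[1,-0.78,0],"rot":[0,0,0.354],"fingers":1}]'
python3 -c "
from h import *
st();plan((.44,.03,.19),0,3.3)"
```

```text
clock: 17.9
tcp_pos: [0.4819, 0.1159, 0.1921]
orientation: [-0.002, -0.026, 1.0, 0.0]
wrist_force: [0.1, 0.2, -0.8]
finger_gap: 0.0725
grip_force: 0.0
17.9 p [0.4819 0.1159 0.1921] z [-0.005 -0.    -1.   ] x [-0.999 -0.052  0.005] F [ 0.1  0.2 -0.8] gap 0.0725 grip 0.0 q [ 0.07  0.19 -0.26  1.12  0.    0.02]
travel [ 0.386 -0.697  0.019] rot [ 0.    -0.005 -0.005]
```

```bash

python3 -m pendant '[{"travel":[0.1,-0.17,0],"rot":[0,0,0],"fingers":1},{"travel":[0.22,-0.4,0],"rot":[0,0,0],"fingers":1},{"travel":[0.34,-0.6,0],"rot":[0,0,0],"fingers":1},{"travel":[0.386,-0.7,0.02],"rot":[0,0,0],"fingers":1},{"travel":[0.386,-0.7,0.02],"rot":[0,0,0],"fingers":1},{"travel":[0.386,-0.7,0.02],"rot":[0,0,0],"fingers":1}]'
python3 - <<'E'
from h import *
st();n="wrist"
T=tool();p,d=env.read_camera(n);W=cloud(n,d,T);cv2.imwrite("pics/w8.png",p)
k=(d>0)&(np.hypot(W[...,0]-.433,W[...,1]-.025)<.045)&(W[...,2]>.0095)&(W[...,2]<.02)&(p.max(-1)>90)
c=circ(W[k]);e=cv2.minEnclosingCircle((W[k][:,:2]*1000).astype(np.float32));print(k.sum(),c.round(4),e,np.median(W[k],0))
plan((c[0],c[1],.05),0,3.3);plan((c[0],c[1],.0215),0,3.3)
E
```

```text
clock: 18.5
tcp_pos: [0.4439, 0.0324, 0.1907]
orientation: [-0.0, -0.028, 1.0, 0.001]
wrist_force: [-0.4, 0.4, -0.4]
finger_gap: 0.0853
grip_force: 0.0
18.5 p [0.4439 0.0324 0.1907] z [-0.     0.001 -1.   ] x [-0.998 -0.057  0.   ] F [-0.4  0.4 -0.4] gap 0.0853 grip 0.0 q [-0.11  0.09 -0.38  1.1   0.   -0.17]
659 [0.4318 0.0247 0.0232] ((432.1149597167969, 24.88617706298828), 25.696996688842773) [0.43134268 0.02477796 0.01294743]
travel [ 0.106 -0.061  1.174] rot [ 0.001 -0.    -0.   ]
travel [ 0.106 -0.062  1.411] rot [ 0.001 -0.    -0.   ]
```

View pics/w8.png

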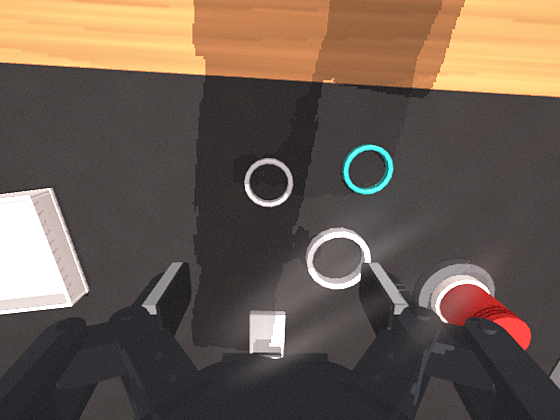

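The silver ring (268,182), smaller than the other pale ring (338,258) and not turquoise, is the one to pick.

```bash

python3 -m pendant '[{"travel":[0.04,-0.02,0.12],"rot":[0,0,0],"fingers":1},{"travel":[0.08,-0.04,0.32],"rot":[0,0,0],"fingers":1},{"travel":[0.106,-0.062,0.55],"rot":[0,0,0],"fingers":1},{"travel":[0.106,-0.062,0.78],"rot":[0,0,0],"fingers":1},{"travel":[0.106,-0.062,0.93],"rot":[0,0,0],"fingers":1},{"travel":[0.106,-0.062,1],"rot":[0,0,0],"fingers":1},{"travel":[0.106,-0.062,1],"rot":[0,0,0],"fingers":1},{"travel":[0.106,-0.062,1],"rot":[0,0,0],"fingers":1}]' 30
python3 -c "
from h import *
st();plan((.432,.0248,.0215),0,3.3)"
```

```text
clock: 19.35
tcp_pos: [0.4321, 0.0243, 0.0717]
orientation: [0.0, -0.029, 1.0, 0.0]
wrist_force: [-0.1, 0.7, -0.3]
finger_gap: 0.0852
grip_force: 0.0
19.35 p [0.4321 0.0243 0.0717] z [ 0.001  0.001 -1.   ] x [-0.998 -0.058 -0.001] F [-0.1  0.7 -0.3] gap 0.0852 grip 0.0 q [-0.13  0.19 -0.6   0.79  0.   -0.19]
travel [0.001 0.004 0.418] rot [0.001 0.001 0.   ]
```

```bash

python3 -m pendant '[{"travel":[0,0.004,0.1],"rot":[0,0,0],"fingers":1},{"travel":[0,0.004,0.2],"rot":[0,0,0],"fingers":1},{"travel":[0,0.004,0.3],"rot":[0,0,0],"fingers":1},{"travel":[0,0.004,0.38],"rot":[0,0,0],"fingers":1},{"travel":[0,0.004,0.418],"rot":[0,0,0],"fingers":1},{"travel":[0,0.004,0.418],"rot":[0,0,0],"fingers":1}]' 30
python3 -m pendant '[{"travel":[0,0,0],"rot":[0,0,0],"fingers":-1},{"travel":[0,0,0],"rot":[0,0,0],"fingers":-1},{"travel":[0,0,0],"rot":[0,0,0],"fingers":-1},{"travel":[0,0,0],"rot":[0,0,0],"fingers":-1},{"travel":[0,0,0],"rot":[0,0,0],"fingers":-1},{"travel":[0,0,0],"rot":[0,0,0],"fingers":-1},{"travel":[0,0,0],"rot":[0,0,0],"fingers":-1},{"travel":[0,0,0],"rot":[0,0,0],"fingers":-1}]' 30
```

```text
clock: 19.95
tcp_pos: [0.4313, 0.0245, 0.0209]
orientation: [-0.0, -0.028, 1.0, 0.0]
wrist_force: [0.5, -0.1, 1.0]
finger_gap: 0.0854
grip_force: 0.0
clock: 20.75
tcp_pos: [0.4318, 0.0244, 0.0217]
orientation: [0.001, -0.028, 1.0, 0.0]
wrist_force: [-1.5, -0.5, 5.3]
finger_gap: 0.0493
grip_force: 30.9
```

```bash

python3 -m pendant '[{"travel":[0,0,-0.1],"rot":[0,0,0],"fingers":-1},{"travel":[0,0,-0.25],"rot":[0,0,0],"fingers":-1},{"travel":[0,0,-0.4],"rot":[0,0,0],"fingers":-1},{"travel":[0,0,-0.5],"rot":[0,0,0],"fingers":-1},{"travel":[0,0,-0.5],"rot":[0,0,0],"fingers":-1}]' 30
python3 - <<'E'
from h import *
st()
T=tool();p,d=env.read_camera("wrist");W=cloud("wrist",d,T);cv2.imwrite("pics/w9.png",p)
q=(W-T[:3,3])@T[:3,:3]
k=(d>0)&(np.hypot(q[...,0],q[...,1])<.04)&(q[...,2]>.003)&(q[...,2]<.03)&(p.max(-1)>90)
m=q[k];print(k.sum(),m.min(0),m.max(0),np.median(m,0),circ(m))
A=np.c_[m[:,:2],np.ones(len(m))];print(np.linalg.lstsq(A,m[:,2],rcond=None)[0])
E
```

```text
clock: 21.25
tcp_pos: [0.4328, 0.0242, 0.0826]
orientation: [0.002, -0.028, 1.0, 0.0]
wrist_force: [1.2, 0.4, -0.7]
finger_gap: 0.0492
grip_force: 31.6
21.25 p [0.4328 0.0242 0.0826] z [ 0.004  0.    -1.   ] x [-0.998 -0.057 -0.004] F [ 1.2  0.4 -0.7] gap 0.0492 grip 31.6 q [-0.13  0.17 -0.58  0.81  0.   -0.19]
3740 [-0.02629954 -0.0317708   0.00301915] [0.02537649 0.03329602 0.01860128] [-7.73336311e-05 -1.51279411e-04  9.12739647e-03] [ 0.00104267 -0.00036617  0.0231238 ]
[-0.01996019 -0.00155954  0.01024997]
```

View pics/w9.png

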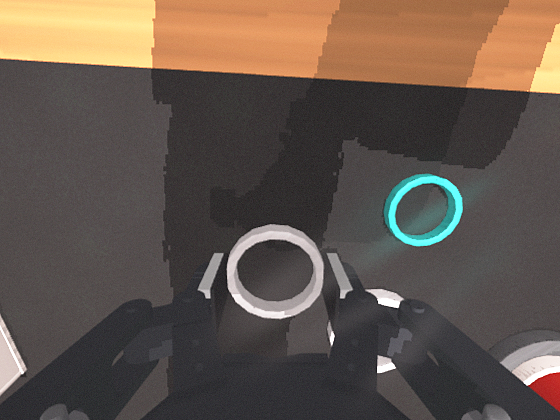

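The silver ring (275,270) hangs level between the pads. On to the tray.

```bash

python3 -m pendant '[{"travel":[0,-0.1,-0.1],"rot":[0,0,0],"fingers":-1},{"travel":[-0.1,-0.35,-0.15],"rot":[0,0,0],"fingers":-1},{"travel":[-0.25,-0.65,-0.15],"rot":[0,0,0],"fingers":-1},{"travel":[-0.35,-0.9,-0.15],"rot":[0,0,0],"fingers":-1},{"travel":[-0.4,-1,-0.15],"rot":[0,0,0],"fingers":-1}]'
python3 -m pendant '[{"travel":[-0.1,-0.3,0],"rot":[0,0,0],"fingers":-1},{"travel":[-0.2,-0.65,0],"rot":[0,0,0],"fingers":-1},{"travel":[-0.24,-0.9,0],"rot":[0,0,0],"fingers":-1},{"travel":[-0.24,-1,0],"rot":[0,0,0],"fingers":-1},{"travel":[-0.24,-1,0],"rot":[0,0,0],"fingers":-1}]'
python3 - <<'E'
from h import *
st();plan((.5255,-.265,.09),0,3.3);plan((.5255,-.265,.042),0,3.3)
T=tool();p,d=env.read_camera("wrist");W=cloud("wrist",d,T)
m=W[(d>0)&(abs(W[...,0]-.525)<.09)&(abs(W[...,1]+.265)<.09)&(W[...,2]>.031)&(W[...,2]<.04)];print(len(m),cv2.minAreaRect((m[:,:2]*1000).astype(np.float32)))
E
```

```text
clock: 21.8
tcp_pos: [0.4871, -0.095, 0.0981]
orientation: [0.0, -0.027, 1.0, 0.0]
wrist_force: [0.3, 0.4, 0.2]
finger_gap: 0.0498
grip_force: 31.6
clock: 22.3
tcp_pos: [0.5209, -0.2114, 0.0978]
orientation: [-0.001, -0.027, 1.0, 0.001]
wrist_force: [-0.4, 1.1, 0.4]
finger_gap: 0.0498
grip_force: 31.6
22.3 p [ 0.5209 -0.2114  0.0978] z [-0.002  0.002 -1.   ] x [-0.998 -0.055  0.002] F [-0.4  1.1  0.4] gap 0.0498 grip 31.6 q [-0.53  0.38 -0.24  0.95  0.   -0.58]
travel [-0.013 -0.448  0.064] rot [ 0.002 -0.001 -0.003]
travel [-0.014 -0.449  0.464] rot [ 0.002 -0.001 -0.003]
3529 ((528.2259521484375, -264.2384338378906), (130.1663360595703, 130.49920654296875), 10.316729545593262)
```

```bash

python3 -m pendant '[{"travel":[-0.02,-0.15,0],"rot":[0,0,0],"fingers":-1},{"travel":[-0.025,-0.33,0],"rot":[0,0,0],"fingers":-1},{"travel":[-0.025,-0.45,0.02],"rot":[0,0,0],"fingers":-1},{"travel":[-0.025,-0.45,0.12],"rot":[0,0,0],"fingers":-1},{"travel":[-0.025,-0.45,0.25],"rot":[0,0,0],"fingers":-1},{"travel":[-0.025,-0.45,0.36],"rot":[0,0,0],"fingers":-1},{"travel":[-0.025,-0.45,0.43],"rot":[0,0,0],"fingers":-1},{"travel":[-0.025,-0.45,0.45],"rot":[0,0,0],"fingers":-1},{"travel":[-0.025,-0.45,0.45],"rot":[0,0,0],"fingers":-1},{"travel":[-0.025,-0.45,0.45],"rot":[0,0,0],"fingers":-1}]'
python3 -m pendant '[{"travel":[0,0,0],"rot":[0,0,0],"fingers":0.5},{"travel":[0,0,0],"rot":[0,0,0],"fingers":0.5},{"travel":[0,0,0],"rot":[0,0,0],"fingers":0.5},{"travel":[0,0,0],"rot":[0,0,0],"fingers":0.5},{"travel":[0,0,-0.1],"rot":[0,0,0],"fingers":0.5},{"travel":[0,0,-0.3],"rot":[0,0,0],"fingers":0.5},{"travel":[0,0,-0.6],"rot":[0,0,0],"fingers":0.5},{"travel":[0,0,-0.9],"rot":[0,0,0],"fingers":1},{"travel":[0,0,-1],"rot":[0,0,0],"fingers":1},{"travel":[0,0,-1],"rot":[0,0,0],"fingers":1}]'
python3 - <<'E'
from h import *
st()
T=tool();p,d=env.read_camera("wrist");q,_=env.read_camera("scene");cv2.imwrite("pics/w10.png",np.hstack([cv2.resize(p,(400,300)),cv2.resize(q,(400,300))]))
E
```

```text
clock: 23.35
tcp_pos: [0.5281, -0.2646, 0.0452]
orientation: [0.0, -0.029, 1.0, 0.0]
wrist_force: [-0.1, 0.1, 0.3]
finger_gap: 0.0492
grip_force: 31.6
clock: 24.35
tcp_pos: [0.5291, -0.2656, 0.1679]
orientation: [0.002, -0.028, 1.0, -0.001]
wrist_force: [0.3, -0.0, -0.3]
finger_gap: 0.0853
grip_force: 0.0
24.35 p [ 0.5291 -0.2656  0.1679] z [ 0.005 -0.002 -1.   ] x [-0.998 -0.057 -0.004] F [ 0.3 -0.  -0.3] gap 0.0853 grip 0.0 q [-0.6   0.38 -0.07  1.12  0.   -0.66]
```

View pics/w10.png

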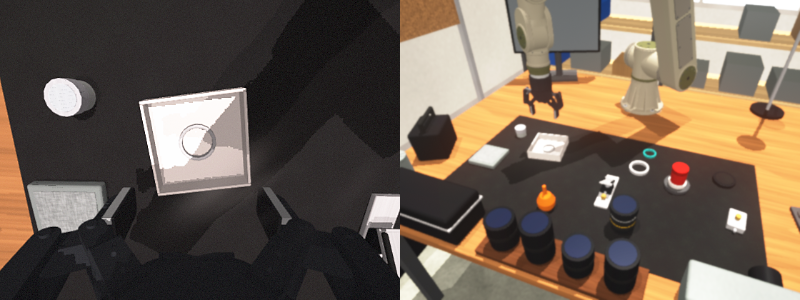

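The ring lies in the tray at (198,142) in the left view. In the right view the cap sits on the peg (680,178), and nothing else has moved. The gripper is open and clear, so I hand the job in.

```bash
python3 -c "
from workcell import env
print(env.hand_in())"
```

```text
the job is handed in; nothing more can be done
None
```

The job is handed in at about 24 s: the cap sits level, mouth down, on the peg's collar after pushes of 21 N and 22.5 N, the silver ring is in the tray, the gripper is open and clear, and the other things look unmoved; no verdict was returned.

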